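# Crossed sample slats on the light box, shutter held half open

### The arm

A 6-joint arm with a two-finger parallel gripper is mounted at the origin on the work surface. World frame = base frame: x ahead of the robot, y to its left, z up, the work surface at z = 0. Lengths are in mm, angles in rad, forces in N, time in s.
With the tool pointing down it reaches from about 275 to 750 mm from the base axis. Payload 10.2 kg.
Tool frame: the origin (TCP) lies on the centre line of the jaws, within the pads' length; the fingertips stand 19 mm ahead of it and the grasp point (between the pads) is the TCP; z points along the fingers, y is the line along which they close (so a half turn about z gives the same grasp; the last joint's range is limited). The gripper opens to 85 mm and grips with 20 to 120 N. Pads are 22 mm wide; open, the fingers measure 114 mm over their backs; the gripper's body (76 mm by 85 mm) begins 54 mm behind the grasp point. The pads swing forward as they close: fully open they stand 13 mm farther back than shut.
Start: joints at [-1.345, 0.313, 1.498, -0, 1.331, -0.223], TCP at [227.778, -473.021, 250.294] pointing down, gripper open.
Joint ranges: [-2.94, 2.94], [-0.97, 2.17], [0.19, 2.56], [-1.23, 4.37], [0.02, 3.11], [-2.88, 2.88]. Speed limits (rad/s): [2.39, 2.39, 3.01, 3.14, 3.14, 3.14].

### API

Orientations are given as a unit quaternion [w, x, y, z].
In Python, from rig import sense, capture, finish_job, regions_of, mark_of gives the robot as it stands.
- The arm moves only by the tool jog_arm, never from a script. Its argument "series" is text: rows parted by semicolons, each of 7 numbers parted by spaces: the shift along the tool's x, y, z in units of 0.4 m (1.0 is 0.4 m), then the turn, a rotation vector about the tool's x, y, z in units of pi/2 rad (1.0 is pi/2 rad), then the opening, from -1 (shut) to 1 (fully open). A call has 1 to 20 rows; each row is the pose to reach, as a shift and turn from the pose commanded when the call began, along the tool's axes at that moment; what a row does not reach only later rows make up. A row lasts 1/8 s, in which the tool goes at most 62.5 mm and 10.7 degrees, less where a joint would pass 70% of its speed; a pose out of reach is approached as far as the arm can. A call with a number of a shift or a turn outside -1 to 1 is refused whole. A call with a gripper value outside its range is refused whole. The fingers move at their own pace and stop on an object; "grip_force" is the grip in N (left out, the last holds). Time passes only in rows, so rows that repeat a pose let the fingers close. It gives the time, the measured TCP pose, the force, the opening and the grip force at its end, in the units of the state.
- sense(): the state, without advancing time (a new reading comes with each control period).
- capture(name): name is "scene" or "top" or "wrist"; returns a dict with "img" (400x640x3 uint8, red, green, blue), "intrinsics" (3x3 intrinsics, pixels), "dist_coeffs" ([k1, k2, p1, p2, k3] as OpenCV has them; the pictures are not rectified), "R" (3x3) and "t" (3): a world point X has camera coordinates R X + t. Camera axes: x right, y down, z forward; pixel columns grow to the right and rows downward; lengths in mm; the calibration is good to about 2 mm. A picture is of the moment at which its call begins. There is no depth.
- finish_job(): hands the job in; it is judged then, once.
Trained networks look in a picture, given as the dict that the camera call returned (one of the last four; its "shot" number tells which), for a name from the list of things; names that differ only in an ending like _2 or _b are one class to them, and where a whole thing is asked for, a point or a joint stands for the part that bears it (a point fixed in the world has none). Each returns a list of dicts, best first, with "confidence" (0 to 1); they miss things now and then, are a little off and sometimes report something else, mostly with a low value. They report only what shows in the picture. A call takes as long as a camera call.
- regions_of(label, picture): "region" (400x640 bool, what is visible of it) and "point" ([row, column] in pixels, amid what is visible of it).
- mark_of(label, picture): "point" ([row, column] in pixels: a listed point, or the origin of a listed thing).
The state is a dict: "time_s": time; "joints": joint angles; "dq": joint speeds; "tau": joint torques, N m; "eef_pos": TCP position; "ee_rot": TCP orientation; "force": force on the tool from outside, world axes, zero at the start; "wrist_torque": the same for the moment, N m; "grip_width": opening from 0.0 (shut) to 1.0 (fully open); "grip_force": force on a finger pad.
Only numpy, scipy, OpenCV 4.12 (cv2) and the standard library are available. Lean on these libraries where they do the work, as an engineer would, in place of code of your own. Each camera call takes 0.05 s, during which the arm holds its last target. There are 200 camera calls.

### The job

On the light box two amber slats already lie parallel over the window: lay the two rust-red slats flat across them at right angles, centred, one near each end of the amber ones, to make a square crossed lattice. Then slide the light box's sprung shutter by its orange handle until it is half open, at the red mark, and keep holding it there: finish while holding it, do not let it go. The amber slats stay where they lie, and leave the jar, the medallion and the teal disc alone.

Things in the scene. Friction and masses are not known exactly. Their poses are not given: they have to be found in the camera images.
- lightbox: Fixed box of plywood with a grey top, 210 mm (its x) x 300 mm (its y) x 60 mm high, solid to the touch, its top flat. Origin at the centre of its underside, on the table; z up. The side at its -x faces the robot, more or less.
- window (a point): Centre of the light box's clear window, on the top surface (60 mm above the table), axes as the light box's. The window measures 134 mm in x and 80 mm in y. The lattice is centred here: amber slats along x, about 35 mm either side in y; the rust-red ones go on them along y, about 35 mm either side in x, centres 15 mm above this point.
- slat_a: A rust-red slat of cast resin, 130 x 20 x 10 mm, 20 to 45 g, origin at its centre, x along its length, z through its 10 mm thickness. Starts flat on the table, to the right of the light box (-y).
- slat_b: The other rust-red slat of cast resin, 130 x 20 x 10 mm, 20 to 45 g, origin at its centre, x along its length, z through its 10 mm thickness. Starts flat on the table, to the right of the light box (-y).
- base_a: An amber slat of cast resin, 130 x 20 x 10 mm, 20 to 45 g, origin at its centre, x along its length, z through its 10 mm thickness. Lies loose on the box's top along the box's x (within 3 degrees), at the -y side of the window.
- base_b: The other amber slat of cast resin, 130 x 20 x 10 mm, 20 to 45 g, origin at its centre, x along its length, z through its 10 mm thickness. Lies loose along the box's x, at the +y side of the window.
- shutter (a joint): How far the shutter (a dark plate under the window) is open, m: 0 shut, as it starts, 0.08 fully open, so half open is 0.04. It slides along the light box's +y. A spring pushes it shut, with 4 N at 0 and 150 N/m more as it opens: 10 N at half, 16 N at the end. It springs shut when let go.
- shutter_grip (a point): Grip point on the shutter's orange upright handle, 25 mm above the box's top, moves with the shutter. The handle is 16 mm in the box's y (the way it slides), 24 mm in the box's x, and rises 45 mm above the top, with a white line down its middle. Its slot runs near the box's front edge, 85 mm in front (-x) of the box's centre.
- half_mark (a point): The point on the box's top, in the slot's line, where the middle of the handle stands when the shutter is half open: between two short red lines, either side of the slot. Black lines mark shut and fully open.
- jar: Bystander: amber glass jar with a steel lid, 56 mm across, 85 mm tall, origin at the centre of its base.
- medallion: Bystander: white ceramic disc, 60 mm across, 14 mm thick, origin at the centre of its underside.
- teal_disc: Bystander: dark teal disc, 76 mm across, 10 mm thick, origin at the centre of its underside.

How it is judged:
By the outcome, as a careful person would: the job done as asked, in the order asked, and still so for the second after the job is handed in, while the arm keeps its last pose, push and grip.
It also fails if it takes over 58 s, if anything falls off the work surface, if the arm or the gripper's body presses on something with over 40 N, if the wrist force passes 120 N, or if a joint passes its speed limit or range.

## Working session

There is one attempt and no reset: what is moved stays moved. The work goes in short steps, Python scripts to look and compute and a tool call to move; the robot and the scene stay as the last step left them, time stands still between calls to the robot, and variables do not carry over. Pictures are saved under pics/ and viewed, at most 10 in all, crops included, and the job is handed in when it is done.

Besides the shell and the picture viewer there is one more tool, called after "Call:" as name(argument=value, ...), one argument or row to a line, values as JSON. jog_arm: Moves the arm, as the interface text tells. Shifts and turns lie within -1 to 1; 1 stands for 0.4 m of shift or pi/2 rad of turn. Its arguments: {"type":"object","properties":{"series":{"type":"string"},"grip_force":{"type":"number"}},"required":["series"]}

```bash
mkdir -p pics; ls
cat > h.py <<'E'
import numpy as np, cv2
from rig import sense, capture, finish_job, regions_of, mark_of
def ray(p,rc):
    u=cv2.undistortPoints(np.array([[[rc[1],rc[0]]]],float),p["intrinsics"] if isinstance(p["intrinsics"],np.ndarray) else np.array(p["intrinsics"]),np.array(p["dist_coeffs"]))[0,0]
    R=np.array(p["R"]);t=np.array(p["t"]).ravel()
    return -R.T@t, R.T@np.array([u[0],u[1],1])
def onz(p,rc,z):
    c,d=ray(p,rc); return c+d*(z-c[2])/d[2]
def proj(p,X):
    R=np.array(p["R"]);t=np.array(p["t"],float).ravel()
    q,_=cv2.projectPoints(np.array(X,float).reshape(-1,3),cv2.Rodrigues(R)[0],t,np.array(p["intrinsics"]),np.array(p["dist_coeffs"]));return q[:,0]
def tri(obs):
    A=np.zeros((3,3));b=np.zeros(3)
    for p,rc in obs:
        c,d=ray(p,rc);d=d/np.linalg.norm(d);M=np.eye(3)-np.outer(d,d);A+=M;b+=M@c
    return np.linalg.solve(A,b)
def rect(p,region,z):
    """min-area rect of region on plane z: centre, size, long-axis angle"""
    rc=np.argwhere(region)
    cs,_=cv2.findContours(region.astype(np.uint8),cv2.RETR_EXTERNAL,cv2.CHAIN_APPROX_NONE)
    c=max(cs,key=cv2.contourArea)[:,0]
    P=np.array([onz(p,(v,u),z)[:2] for u,v in c],np.float32)
    (cx,cy),(w,h),a=cv2.minAreaRect(P)
    if w<h: w,h,a=h,w,a+90
    return np.round([cx,cy,w,h,(a+90)%180-90],1)
E
python3 - <<'E'
from h import *
np.set_printoptions(suppress=True,precision=1)
s=sense();print(s["time_s"],s["ee_rot"],s["eef_pos"],s["force"])
ps={n:capture(n) for n in("scene","top")}
z={'lightbox':60,'slat_a':10,'base_a':70,'shutter_grip':85,'jar':85,'medallion':14,'teal_disc':10}
for n,p in ps.items():
    cv2.imwrite(f"pics/{n}0.png",p["img"][:,:,::-1])
    print(n,"cam",-np.array(p["R"]).T@np.array(p["t"]).ravel())
    for l in z:
        for r in regions_of(l,p)[:3]:
            print(n,l,round(r["confidence"],2),r["point"],rect(p,r["region"],z[l]))
    for l in("window","half_mark","shutter_grip","lightbox"):
        for r in mark_of(l,p)[:1]: print(n,"mark",l,round(r["confidence"],2),r["point"],onz(p,r["point"],{"shutter_grip":85,"lightbox":0}.get(l,60)))
E
```

```text
pics
0.0 [-0.   1.   0.2 -0. ] [ 227.7 -472.8  249.7] [-0.5 -0.9  0.2]
scene cam [1310.4  240.3  940.2]
scene lightbox 0.69 [213.9, 344.8] [553.8 142.9 303.5 288.9  84.1]
scene lightbox 0.34 [216.8, 158.8] [ 709.7 -322.8   59.7   51.4   59.5]
scene lightbox 0.31 [231.2, 453.1] [585.7 437.6  81.1  69.3  -0.2]
scene slat_a 0.76 [187.8, 180.8] [ 546.6 -350.1  138.8   30.9   -9.9]
scene slat_a 0.61 [196.7, 217.9] [ 569.7 -221.   133.3   26.5    5.3]
scene base_a 0.7 [205.3, 319.6] [571.6  99.1 130.5  21.5  -8. ]
scene base_a 0.63 [198.8, 298.4] [559.4  31.2 136.6  21.9  -4.6]
scene shutter_grip 0.53 [173.5, 340.0] [466.8 131.3  65.8  19.5   6.2]
scene jar 0.75 [229.5, 200.1] [ 743.2 -189.7  109.3   53.7   36.5]
scene medallion 0.66 [218.6, 161.1] [ 678.4 -352.5   69.6   58.4   26.1]
scene teal_disc 0.83 [230.9, 450.8] [544.5 450.6  82.   70.7   2.1]
scene mark window 0.57 [184.2, 355.8] [466.3 173.3  60. ]
scene mark half_mark 0.78 [184.8, 354.3] [469.6 169.5  60. ]
scene mark shutter_grip 0.5 [174.3, 341.6] [460.8 129.1  85. ]
scene mark lightbox 0.91 [219.7, 337.6] [559.9 140.7   0. ]

[... 423 characters left out ...]
7.1]
top base_a 0.69 [212.9, 333.4] [559.3  29.6 124.   19.6  -4.8]
top base_a 0.21 [217.8, 291.1] [548.5 141.5 301.5 216.8  83.6]
top shutter_grip 0.44 [242.2, 298.8] [467.8 125.1  27.3  27.1   1.9]
top jar 0.74 [217.9, 407.9] [ 551.6 -211.   125.1   24.1    6.4]
top jar 0.64 [166.6, 404.3] [ 706.3 -204.6   75.5   57.1  -26.5]
top medallion 0.85 [180.6, 448.4] [ 676.2 -356.2   59.3   55.3  -45.2]
top teal_disc 0.87 [217.8, 200.9] [540.6 446.5  72.5  67.1 -41.8]
top mark window 0.81 [211.8, 318.7] [565.2  67.1  60. ]
top mark half_mark 0.63 [239.2, 281.1] [476.8 180.1  60. ]
top mark shutter_grip 0.5 [241.0, 300.5] [469.4 119.1  85. ]
top mark lightbox 0.72 [240.6, 299.5] [481.9 126.8   0. ]
```

View pictures.

Run:
```python
import cv2
a=cv2.imread("pics/top0.png");a=cv2.resize(a[140:290,170:480],None,fx=2.58,fy=2.58,interpolation=cv2.INTER_CUBIC);cv2.imwrite("pics/a.png",a)
```

```text
(no output)
```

View pics/a.png

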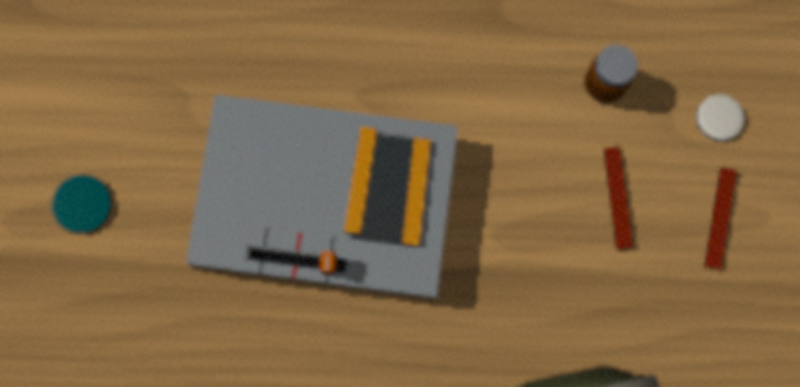

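View pics/scene0.png

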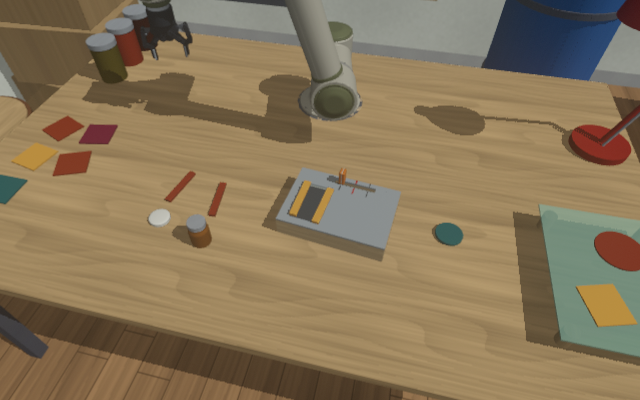

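```bash
cat >> h.py <<'E'
from scipy.spatial.transform import Rotation as Ro
def plan(pos,yaw,s=None):
    "row (units) to reach pos with tool down, tool x at world yaw deg"
    s=s or sense();w,x,y,z=s["ee_rot"];R0=Ro.from_quat([x,y,z,w])
    d=R0.inv().apply(np.array(pos)-s["eef_pos"])/400
    a=np.radians(yaw);Rt=Ro.from_matrix(np.array([[np.cos(a),np.sin(a),0],[np.sin(a),-np.cos(a),0],[0,0,-1]]))
    r=(R0.inv()*Rt).as_rotvec()/(np.pi/2)
    return " ".join(f"{v:.4f}" for v in [*d,*r])
def yaw(s=None):
    s=s or sense();w,x,y,z=s["ee_rot"];v=Ro.from_quat([x,y,z,w]).as_matrix();return np.degrees(np.arctan2(v[1,0],v[0,0])),v[2,2]
E
python3 - <<'E'
from h import *
print(yaw());p=capture("wrist");c=-np.array(p["R"]).T@np.array(p["t"]).ravel();print(c,np.array(p["R"]),sense()["eef_pos"])
print(plan([565,-100,300],6.5)); print(plan([520,70,300],0))
E
```

```text
(np.float64(25.714302926900736), np.float64(-0.9999999999797073))
[ 292.02731338 -440.24202001  374.58164808] [[ 4.33220155e-01 -9.01287968e-01 -5.43428068e-04]
 [-8.63619623e-01 -4.15286532e-01  2.85829044e-01]
 [-2.57839957e-01 -1.23357588e-01 -9.58280472e-01]] [ 227.77609014 -473.02785102  250.30361379]
1.1642 -0.4744 -0.1243 0.0000 0.0000 0.2135
1.2473 -0.9061 -0.1243 0.0000 0.0000 0.2857
```

Run:
```python
from h import *
print(capture("wrist")["intrinsics"]); print(plan([460,-290,300],0))
```

```text
[[322.60922676   0.         315.68937526]
 [  0.         322.60922676 197.77185439]
 [  0.           0.           1.        ]]
0.7216 -0.1603 -0.1242 0.0000 -0.0000 0.2857
```

Call:
jog_arm(
  series="0.72 -0.16 -0.124 0 0 0.2857 1;0.72 -0.16 -0.124 0 0 0.2857 1;0.72 -0.16 -0.124 0 0 0.2857 1;0.72 -0.16 -0.124 0 0 0.2857 1;0.72 -0.16 -0.124 0 0 0.2857 1;0.72 -0.16 -0.124 0 0 0.2857 1;0.72 -0.16 -0.124 0 0 0.2857 1;0.72 -0.16 -0.124 0 0 0.2857 1",
)

```text
time_s: 2.3
eef_pos: [458.6, -291.3, 299.7]
ee_rot: [-0.0, 1.0, -0.001, -0.0]
force: [-0.2, -0.9, -1.0]
grip_width: 0.999
grip_force: 0.0
```

Run:
```python
from h import *
p=capture("wrist");cv2.imwrite("pics/w1.png",p["img"][:,:,::-1])
for r in regions_of("slat_a",p): print(r["confidence"],r["point"],rect(p,r["region"],10))
for r in mark_of("slat_a",p): print(r["confidence"],onz(p,r["point"],5))
print(sense()["eef_pos"],yaw(),plan([460,70,300],0))
```

```text
0.82 [90.8, 367.8] [ 544.3 -352.1  129.4   21.5  -10.7]
0.55 [65.4, 262.7] [ 567.2 -223.3  129.8   21.4    6.4]
0.92 [ 542.24556792 -352.49984111    5.        ]
0.58 [ 566.86015845 -224.83977272    5.        ]
[ 458.87515446 -291.09614911  299.81394376] (np.float64(-0.08559867164642328), np.float64(-0.9999999770062811)) 0.0015 -0.9027 -0.0004 -0.0001 0.0001 -0.0010
```

View pics/w1.png

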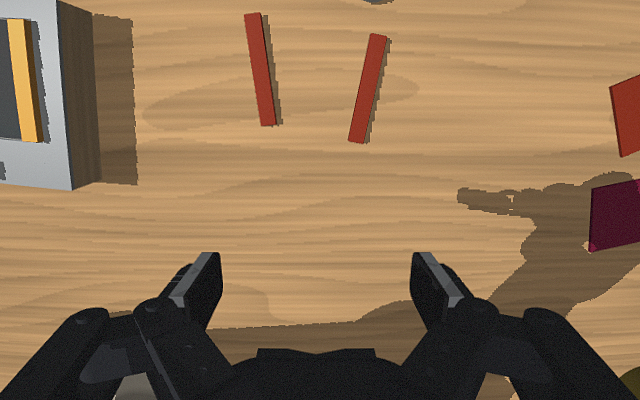

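The wrist picture shows both red slats (pixels about 262,68 and 368,90), agreeing with the top view. Next a look at the box.

Call:
jog_arm(
  series="0 -0.9 0 0 0 0 1;0 -0.9 0 0 0 0 1;0 -0.9 0 0 0 0 1;0 -0.9 0 0 0 0 1;0 -0.9 0 0 0 0 1;0 -0.9 0 0 0 0 1;0 -0.9 0 0 0 0 1;0 -0.9 0 0 0 0 1",
)

```text
time_s: 3.45
eef_pos: [459.5, 68.9, 299.9]
ee_rot: [0.0, 1.0, -0.0, 0.0]
force: [0.6, -0.4, 0.8]
grip_width: 1.003
grip_force: 0.0
```

Run:
```python
from h import *
p=capture("wrist");cv2.imwrite("pics/w2.png",p["img"][:,:,::-1])
for l,z in (("base_a",70),("lightbox",60),("shutter_grip",105)):
  for r in regions_of(l,p)[:2]: print(l,r["confidence"],r["point"],rect(p,r["region"],z))
for l,z in (("window",60),("half_mark",60),("shutter_grip",85),("base_a",65)):
  for r in mark_of(l,p)[:2]: print(l,r["confidence"],r["point"],onz(p,r["point"],z))
print(sense()["eef_pos"],yaw())
print(plan([567.3,-223.8,120],6.4), "|",plan([567.3,-223.8,22],6.4))
```

```text
base_a 0.74 [72.7, 355.9] [556.7  31.  131.3  22.6  -5.4]
base_a 0.57 [64.5, 288.4] [567.   99.  126.7  21.7  -6.4]
lightbox 0.56 [86.8, 240.1] [544.4 144.  304.2 202.5  85. ]
shutter_grip 0.96 [164.1, 259.2] [467.9 124.8  30.7  29.9  -8.4]
window 0.67 [72.5, 324.1] [561.30696009  61.16295838  60.        ]
half_mark 0.58 [159.7, 227.4] [467.81893133 171.16244554  60.        ]
shutter_grip 0.77 [166.2, 254.2] [465.019579 135.936921  85.      ]
shutter_grip 0.75 [82.6, 257.1] [549.93315789 128.6851406   85.        ]
base_a 0.91 [76.9, 355.6] [556.54925926  28.08381613  65.        ]
base_a 0.7 [65.9, 286.0] [567.54861343 101.11349526  65.        ]
[459.53084659  69.18506892 299.89769494] (np.float64(-0.04517895984533092), np.float64(-0.999999999966301))
0.2700 0.7322 0.4498 0.0000 -0.0000 -0.0716 | 0.2700 0.7322 0.6948 0.0000 -0.0000 -0.0716
```

View pics/w2.png

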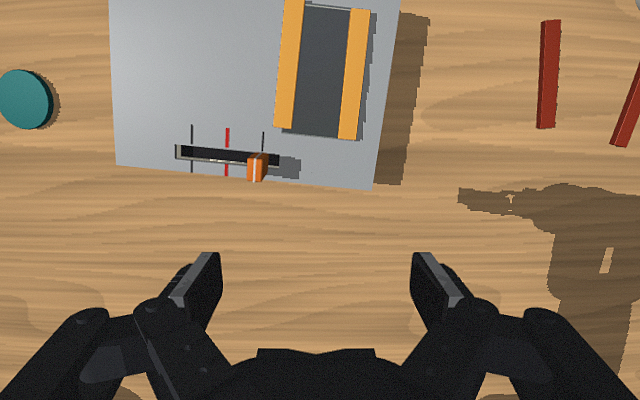

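Call:
jog_arm(
  series="0.27 0.732 0.45 0 0 -0.0716 0.2;0.27 0.732 0.45 0 0 -0.0716 0.2;0.27 0.732 0.45 0 0 -0.0716 0.2;0.27 0.732 0.45 0 0 -0.0716 0.2;0.27 0.732 0.45 0 0 -0.0716 0.2;0.27 0.732 0.45 0 0 -0.0716 0.2;0.27 0.732 0.45 0 0 -0.0716 0.2;0.27 0.732 0.45 0 0 -0.0716 0.2;0.27 0.732 0.45 0 0 -0.0716 0.2",
  grip_force=40,
)

```text
time_s: 4.97
eef_pos: [567.7, -222.4, 120.9]
ee_rot: [0.0, 0.998, 0.057, 0.001]
force: [-0.1, 0.2, 0.5]
grip_width: 0.601
grip_force: 0.0
```

Run:
```python
from h import *
p=capture("wrist")
for r in regions_of("slat_a",p): print(r["confidence"],r["point"],rect(p,r["region"],10))
print(sense()["eef_pos"],yaw(),sense()["grip_width"]);print(plan([567.3,-223.8,22],6.4))
```

```text
0.91 [231.0, 475.7] [ 550.5 -351.   118.5   26.9  -10. ]
0.68 [191.3, 316.6] [ 567.3 -222.4  130.5   21.3    6.4]
[ 567.69030635 -222.51522053  120.78129691] (np.float64(6.50195196239697), np.float64(-0.9999992510639872)) 0.5986742282384818
-0.0016 0.0029 0.2470 0.0005 -0.0006 0.0011
```

Call:
jog_arm(
  series="0 0.001 0.15 0 0 0 0.2;0 0.001 0.22 0 0 0 0.2;0 0.001 0.247 0 0 0 0.2;0 0.001 0.247 0 0 0 0.2;0 0.001 0.247 0 0 0 -1;0 0.001 0.247 0 0 0 -1;0 0.001 0.247 0 0 0 -1;0 0.001 0.247 0 0 0 -1;0 0.001 0.247 0 0 0 -1;0 0.001 0.247 0 0 0 -1",
  grip_force=40,
)

```text
time_s: 6.32
eef_pos: [568.2, -224.0, 22.6]
ee_rot: [0.001, 0.998, 0.056, 0.001]
force: [-0.6, 1.6, 5.6]
grip_width: 0.216
grip_force: 39.7
```

Run:
```python
from h import *
s=sense();print(s["eef_pos"],yaw(),s["grip_width"],s["grip_force"]);print(plan([567.3,-223,180],6.4));print(plan([597.8,60.6,180],83.9))
```

```text
[ 568.2129313  -223.95413765   22.56554236] (np.float64(6.4481737617012), np.float64(-0.9999969758281063)) 0.21639178016707072 39.73194658756256
-0.0012 -0.0020 -0.3936 0.0010 -0.0012 0.0005
0.1542 -0.6980 -0.3943 0.0016 -0.0004 -0.8606
```

Call:
jog_arm(
  series="0 0 -0.15 0 0 0 -1;0 0 -0.3 0 0 0 -1;0.15 -0.7 -0.394 0 0 -0.86 -1;0.15 -0.7 -0.394 0 0 -0.86 -1;0.15 -0.7 -0.394 0 0 -0.86 -1;0.15 -0.7 -0.394 0 0 -0.86 -1;0.15 -0.7 -0.394 0 0 -0.86 -1;0.15 -0.7 -0.394 0 0 -0.86 -1;0.15 -0.7 -0.394 0 0 -0.86 -1;0.15 -0.7 -0.394 0 0 -0.86 -1;0.15 -0.7 -0.394 0 0 -0.86 -1;0.15 -0.7 -0.394 0 0 -0.86 -1",
)

```text
time_s: 7.82
eef_pos: [595.7, 61.3, 178.9]
ee_rot: [0.0, 0.744, 0.668, 0.0]
force: [-0.7, 0.2, 0.1]
grip_width: 0.218
grip_force: 39.3
```

Run:
```python
from h import *
p=capture("wrist");cv2.imwrite("pics/w3.png",p["img"][:,:,::-1])
s=sense();print(s["eef_pos"],yaw(),s["grip_width"],s["grip_force"],s["force"])
z0=s["eef_pos"][2]-22.6+10
for r in regions_of("slat_a",p)[:2]: print(r["confidence"],r["point"],rect(p,r["region"],z0))
for r in regions_of("base_a",p)[:2]: print(r["confidence"],r["point"],rect(p,r["region"],70))
# refine box from earlier picture w2: use stored calib via approx: recompute from top view
t=capture("top")
for uv in ((215,96),(456,126),(438,297),(190,265),(297,256)):
    print(uv,onz(t,(140+uv[1]/2.58,170+uv[0]/2.58),60)[:2])
print(plan([597.8,60.6,95],83.9))
```

```text
[595.71068098  61.34236229 178.81761423] (np.float64(83.80120839274666), np.float64(-0.999999987596719)) 0.21336952692755434 39.338162541389465 [ 1.25858711 -0.14025403 -0.5423192 ]
0.64 [229.0, 316.2] [594.8  68.8 118.6  20.9  84.1]
0.65 [243.5, 244.2] [532.7  35.   81.7  23.2  -4.4]
0.58 [159.5, 252.8] [542.5 102.7  77.3  20.7  -6.5]
(215, 96) [671.8341164  276.98876772]
(456, 126) [640.85133456 -18.96331491]
(438, 297) [ 4.32453518e+02 -4.01200816e-01]
(190, 265) [462.77631286 294.95684613]
(297, 256) [476.99692207 167.79773692]
-0.0013 0.0054 0.2093 0.0000 -0.0000 -0.0008
```

View pics/w3.png

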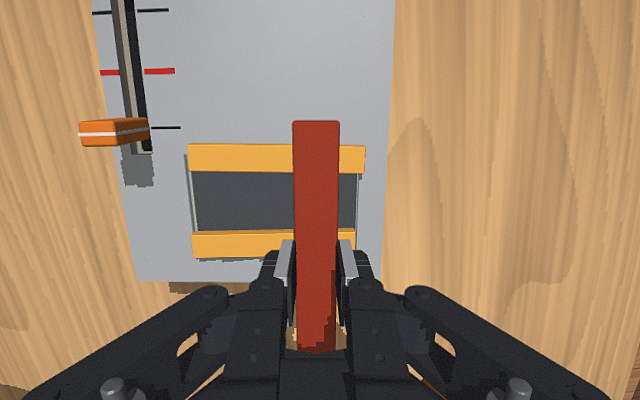

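Picture: slat held between the jaws at columns 293–338, amber slats at rows 158 and 244, window edges at columns ~190 and ~358, red mark ~(132,71), handle ~(115,132).

Run:
```python
from h import *
p=capture("wrist")
for uv in ((189,160),(197,229),(360,182),(355.5,230),(100,72),(175,71),(130,71)): print(uv,onz(p,(uv[1],uv[0]),60)[:2])
# amber corners (top, z=70)
for uv in ((188,144),(366,146),(190,170),(365,174),(192,235),(357,233)): print(uv,onz(p,(uv[1],uv[0]),70)[:2])
```

```text
(189, 160) [501.07714079 103.48084009]
(197, 229) [495.17152183  46.98600575]
(360, 182) [629.90061673  71.92587887]
(355.5, 230) [623.5046759  32.3571045]
(100, 72) [448.70744906 174.80359711]
(175, 71) [504.41684082 168.04411403]
(130, 71) [471.40132111 172.38569436]
(188, 144) [507.02580491 116.36645447]
(366, 146) [634.97196459 100.70541637]
(190, 170) [504.37823963  97.3326866 ]
(365, 174) [632.8742457   80.18127419]
(192, 235) [494.49469023  46.01841052]
(357, 233) [623.61987686  33.92914039]
```

Call:
jog_arm(
  series="-0.001 0.006 0.1 0 0 0 -1;-0.001 0.006 0.18 0 0 0 -1;-0.001 0.006 0.205 0 0 0 -1;-0.001 0.006 0.213 0 0 0 -1;-0.001 0.006 0.214 0 0 0 -1;-0.001 0.006 0.214 0 0 0 -1",
)

```text
time_s: 8.82
eef_pos: [598.5, 60.7, 94.1]
ee_rot: [0.001, 0.744, 0.668, 0.001]
force: [0.6, 0.1, -0.2]
grip_width: 0.211
grip_force: 39.3
```

Run:
```python
from h import *
s=sense();print(s["eef_pos"],yaw(),s["grip_width"],s["grip_force"],s["force"]);print(plan([598.1,60.6,92.6],83.9))
```

```text
[598.512361    60.67938288  94.11289296] (np.float64(83.84591267215104), np.float64(-0.9999986013636436)) 0.2112530203293912 39.34322118759155 [ 0.6033486   0.1256274  -0.22384357]
-0.0003 -0.0010 0.0038 0.0011 -0.0000 -0.0006
```

Lower the last mm, release gently, retreat up toward slat 2.

Call:
jog_arm(
  series="0 0 0.003 0 0 0 -1;0 0 0.003 0 0 0 -1;0 0 0.003 0 0 0 -0.3;0 0 0.003 0 0 0 0.05;0 0 0.003 0 0 0 0.05;0 0 -0.05 0 0 0 0.05;0 0 -0.2 0 0 0 0.05;0 0 -0.3 0 0 0 0.1;0 0 -0.4 0 0 0 0.1",
)

```text
time_s: 9.95
eef_pos: [597.9, 60.7, 254.6]
ee_rot: [0.0, 0.744, 0.668, 0.0]
force: [0.9, 0.2, 0.2]
grip_width: 0.545
grip_force: 0.0
```

Run:
```python
from h import *
p=capture("wrist");cv2.imwrite("pics/w4.png",p["img"][:,:,::-1])
s=sense();print(s["eef_pos"],yaw(),s["grip_width"],s["force"])
for l,z in (("slat_a",80),("base_a",70)):
  for r in regions_of(l,p)[:2]: print(l,r["confidence"],r["point"],rect(p,r["region"],z))
print(plan([544.2,-352.3,120],-10.8),plan([544.2,-352.3,22],-10.8))
```

```text
[599.3498487   60.66565727 260.29144952] (np.float64(83.85093369106765), np.float64(-0.99996038063191)) 0.5541404709254732 [ 1.38134739 -0.36398572  4.94793306]
slat_a 0.63 [175.2, 317.2] [596.9  62.5 129.   20.   83.8]
base_a 0.87 [145.7, 274.4] [547.8 102.1  87.2  20.8  -7.1]
base_a 0.71 [214.1, 272.6] [537.5  34.3  90.3  22.4  -4.8]
-1.0411 -0.0259 0.3372 0.0018 -0.0021 1.0516 -1.0412 -0.0268 0.5822 0.0018 -0.0021 1.0516
```

Call:
jog_arm(
  series="-1 -0.026 0.1 0 0 1 0.2;-1 -0.026 0.1 0 0 1 0.2;-1 -0.026 0.1 0 0 1 0.2;-1 -0.026 0.1 0 0 1 0.2;-1 -0.026 0.1 0 0 1 0.2;-1 -0.026 0.337 0 0 1 0.2;-1 -0.026 0.337 0 0 1 0.2;-1 -0.026 0.337 0 0 1 0.2;-1 -0.026 0.337 0 0 1 0.2;-1 -0.026 0.337 0 0 1 0.2",
)

```text
time_s: 11.35
eef_pos: [544.4, -335.6, 116.9]
ee_rot: [-0.001, 0.999, -0.053, -0.001]
force: [0.2, 0.6, -0.2]
grip_width: 0.598
grip_force: 0.0
```

Run:
```python
from h import *
p=capture("wrist")
for r in regions_of("slat_a",p)[:2]: print(r["confidence"],r["point"],rect(p,r["region"],10))
print(sense()["eef_pos"],yaw(),sense()["grip_width"]);print(plan([544.2,-352.3,22],-10.8))
```

```text
0.86 [188.3, 339.5] [ 544.2 -352.1  129.9   20.7  -10.9]
[ 544.67395266 -335.53889268  117.69584977] (np.float64(-6.051705165613508), np.float64(-0.9999995099824881)) 0.59971221001118
0.0034 0.0419 0.2392 -0.0003 0.0005 0.0528
```

Call:
jog_arm(
  series="0.0034 0.0417 0.05 0 0 0.0535 0.2;0.0034 0.0417 0.13 0 0 0.0535 0.2;0.0034 0.0417 0.21 0 0 0.0535 0.2;0.0034 0.0417 0.238 0 0 0.0535 0.2;0.0034 0.0417 0.238 0 0 0.0535 0.2;0.0034 0.0417 0.238 0 0 0.0535 -1;0.0034 0.0417 0.238 0 0 0.0535 -1;0.0034 0.0417 0.238 0 0 0.0535 -1;0.0034 0.0417 0.238 0 0 0.0535 -1;0.0034 0.0417 0.238 0 0 0.0535 -1;0.0034 0.0417 0.238 0 0 0.0535 -1",
)

```text
time_s: 12.82
eef_pos: [545.0, -353.1, 24.6]
ee_rot: [0.001, 0.995, -0.096, 0.001]
force: [-0.1, 1.7, 6.5]
grip_width: 0.214
grip_force: 39.5
```

Run:
```python
from h import *
s=sense();print(s["eef_pos"],yaw(),s["grip_width"],s["grip_force"],s["force"]);print(plan([528.5,68,190],83.9))
```

```text
[ 544.95514428 -353.05399983   24.59321618] (np.float64(-10.961716971732931), np.float64(-0.9999972092981494)) 0.2143786965561217 39.535839557647705 [-0.10835833  1.715336    6.53469891]
-0.2397 -1.0251 -0.4153 0.0017 -0.0003 -1.0540
```

Call:
jog_arm(
  series="0 0 -0.15 0 0 0 -1;0 0 -0.3 0 0 0 -1;-0.24 -1 -0.415 0 0 -1 -1;-0.24 -1 -0.415 0 0 -1 -1;-0.24 -1 -0.415 0 0 -1 -1;-0.24 -1 -0.415 0 0 -1 -1;-0.24 -1 -0.415 0 0 -1 -1;-0.24 -1 -0.415 0 0 -1 -1;-0.24 -1 -0.415 0 0 -1 -1;-0.24 -1 -0.415 0 0 -1 -1;-0.24 -1 -0.415 0 0 -1 -1;-0.24 -1 -0.415 0 0 -1 -1;-0.24 -1 -0.415 0 0 -1 -1",
)

```text
time_s: 14.45
eef_pos: [526.3, 58.3, 189.2]
ee_rot: [0.0, 0.772, 0.636, 0.0]
force: [-0.1, -0.4, -0.4]
grip_width: 0.211
grip_force: 39.4
```

Run:
```python
from h import *
p=capture("wrist")
s=sense();print(s["eef_pos"],yaw(),s["grip_width"],s["grip_force"],s["force"])
for r in regions_of("slat_a",p)[:3]: print(r["confidence"],r["point"],rect(p,r["region"],80),rect(p,r["region"],s["eef_pos"][2]-13))
print(plan([528.5,68,95],83.9))
```

```text
[526.27376335  58.24378008 189.20596828] (np.float64(78.94816128437469), np.float64(-0.9999999876988975)) 0.2162592086895927 39.361077547073364 [-0.00367369  0.7373746  -0.43729212]
0.81 [171.3, 408.8] [596.   62.3 130.3  22.4  84.1] [572.5  90.5  76.6  13.2  84.1]
0.76 [229.4, 313.2] [517.1  20.6 201.9  33.8  79. ] [526.1  66.  118.7  19.9  79. ]
0.0250 0.0008 0.2354 0.0001 -0.0000 -0.0548
```

Call:
jog_arm(
  series="0.023 0.0008 0.1 0 0 -0.055 -1;0.023 0.0008 0.19 0 0 -0.055 -1;0.023 0.0008 0.23 0 0 -0.055 -1;0.023 0.0008 0.236 0 0 -0.055 -1;0.023 0.0008 0.236 0 0 -0.055 -1;0.023 0.0008 0.236 0 0 -0.055 -1",
)

```text
time_s: 15.3
eef_pos: [528.7, 67.2, 95.4]
ee_rot: [0.0, 0.743, 0.669, 0.0]
force: [0.4, -0.1, -0.8]
grip_width: 0.213
grip_force: 39.4
```

Run:
```python
from h import *
s=sense();print(s["eef_pos"],yaw(),s["grip_width"],s["grip_force"],s["force"]);print(plan([528.4,67.4,93],83.9))
```

```text
[528.71461403  67.24372782  95.39227311] (np.float64(83.96872556684384), np.float64(-0.9999991871067978)) 0.21332202202259073 39.360814690589905 [ 0.41103067 -0.10006932 -0.81784223]
0.0003 -0.0008 0.0060 0.0008 -0.0000 0.0008
```

Call:
jog_arm(
  series="0 0 0.004 0 0 0 -1;0 0 0.004 0 0 0 -1;0 0 0.004 0 0 0 -0.3;0 0 0.004 0 0 0 0.05;0 0 0.004 0 0 0 0.05;0 0 -0.05 0 0 0 0.05;0 0 -0.2 0 0 0 0.05;0 0 -0.3 0 0 0 0.1;0 0 -0.4 0 0 0 0.1;0 0 -0.4 0 0 0 0.1",
)

```text
time_s: 16.55
eef_pos: [529.3, 67.3, 257.4]
ee_rot: [0.002, 0.743, 0.669, 0.002]
force: [0.2, 0.2, -0.9]
grip_width: 0.553
grip_force: 0.0
```

Run:
```python
from h import *
p=capture("wrist");cv2.imwrite("pics/w5.png",p["img"][:,:,::-1])
s=sense();print(s["eef_pos"],yaw(),s["grip_width"],s["force"])
for l,z in (("slat_a",80),("shutter_grip",105)):
  for r in regions_of(l,p)[:2]: print(l,r["confidence"],r["point"],rect(p,r["region"],z))
for l,z in (("half_mark",60),("shutter_grip",85)):
  for r in mark_of(l,p)[:2]: print(l,r["confidence"],r["point"],onz(p,r["point"],z))
print(plan([440,110,250],-6.1))
```

```text
[528.5312269   67.30954109 255.2354241 ] (np.float64(83.97926373919606), np.float64(-0.9999985696273267)) 0.550811535958432 [-0.09850518 -0.2197779  -0.30521979]
slat_a 0.75 [177.8, 314.5] [526.9  70.1 128.9  20.1  84.4]
slat_a 0.7 [173.3, 387.7] [596.1  62.4 128.5  21.7  83.7]
shutter_grip 0.69 [122.9, 238.5] [468.3 130.9  31.2  20.2  -9.5]
half_mark 0.69 [74.3, 241.2] [469.47810886 173.77847693  60.        ]
half_mark 0.67 [99.5, 327.7] [548.29128954 142.04757073  60.        ]
shutter_grip 0.55 [123.5, 236.5] [463.47408992 130.10835872  85.        ]
shutter_grip 0.26 [211.6, 351.3] [560.11370138  35.28017483  85.        ]
0.0830 -0.2298 0.0090 -0.0012 0.0013 1.0009
```

View pics/w5.png

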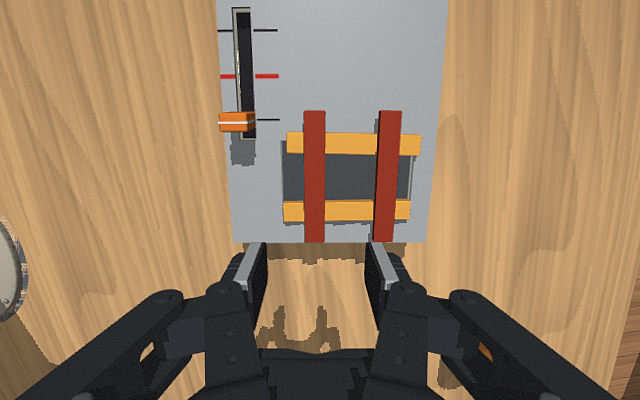

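Run:
```python
from h import *
p=capture("wrist")
a=np.radians(-6.1);B=np.array([[np.cos(a),np.sin(a)],[-np.sin(a),np.cos(a)]])
f=lambda u,v,z: np.round(B@(onz(p,(v,u),z)[:2]-[563.3,64.3]),1)
for n,u,v,z in (("A+ L",287,142,70),("A+ R",422,145,70),("A- L",283,210,70),("A- R",410,211,70),("A+ top",350,132,70),("A- bot",350,219.5,70),("f top",315,110.5,80),("f bot",315,242,80),("r top",390,111,80),("r bot",384,242,80),("f l",304,180,80),("f r",325,180,80),("r l",377,180,80),("r r",398,180,80),("win L",282,175,60),("red in L",234,76,60),("red in R",256,76,60),("red mid",245,76,60),("shut in",258,119.5,60),("open r",254,30,60),("line",236,122,105),("handle L",219,121,105),("handle R",253,121,105)): print(n,f(u,v,z))
```

```text
A+ L [-64.8  36.6]
A+ R [63.9 34.2]
A- L [-70.4 -31.4]
A- R [ 57.8 -32.3]
A+ top [-5.3 46.1]
A- bot [ -2.6 -41.5]
f top [-38.1  65.9]
f bot [-38.1 -61.9]
r top [29.1 65.7]
r bot [ 31.3 -61.8]
f l [-48.6   2. ]
f r [-28.7   2.1]
r l [20.7  2.2]
r r [40.7  2.2]
win L [-71.5   2.4]
red in L [-113.9   97.1]
red in R [-93.3  96.9]
red mid [-103.6   97. ]
shut in [-93.2  57.1]
open r [-93.4 136.6]
line [-103.6   57.4]
handle L [-117.8   58.3]
handle R [-89.4  58.1]
```

Lattice is square and centred relative to ambers/window (slats at columns 314/388 crossing amber rows 142/210). Now the handle.

Run:
```python
from h import *
print(plan([460,129,190],-6.1))
```

```text
0.1355 -0.1849 0.1593 -0.0011 0.0011 1.0009
```

Call:
jog_arm(
  series="0.136 -0.185 0 0 0 1 0.2;0.136 -0.185 0 0 0 1 0.2;0.136 -0.185 0 0 0 1 0.2;0.136 -0.185 0.1 0 0 1 0.2;0.136 -0.185 0.159 0 0 1 0.2;0.136 -0.185 0.159 0 0 1 0.2;0.136 -0.185 0.159 0 0 1 0.2;0.136 -0.185 0.159 0 0 1 0.2;0.136 -0.185 0.159 0 0 1 0.2;0.136 -0.185 0.159 0 0 1 0.2",
)

```text
time_s: 18.1
eef_pos: [460.3, 129.2, 190.6]
ee_rot: [0.0, 0.999, -0.052, -0.001]
force: [0.0, -0.7, 0.1]
grip_width: 0.598
grip_force: 0.0
```

Run:
```python
from h import *
p=capture("wrist");cv2.imwrite("pics/w6.png",p["img"][:,:,::-1])
s=sense();print(s["eef_pos"],yaw(),s["grip_width"],s["force"])
for l,z in (("shutter_grip",105),):
  for r in regions_of(l,p)[:2]: print(l,r["confidence"],r["point"],rect(p,r["region"],z))
for l,z in (("half_mark",60),("shutter_grip",85)):
  for r in mark_of(l,p)[:2]: print(l,r["confidence"],r["point"],onz(p,r["point"],z))
```

```text
[460.26370531 129.19976571 190.67460788] (np.float64(-5.928057495756557), np.float64(-0.9999995961918364)) 0.6007797670833385 [-0.111748    0.14847253  0.07764754]
shutter_grip 0.65 [193.3, 313.8] [469.5 129.2  32.7  20.   -8.9]
half_mark 0.74 [187.6, 264.6] [468.52356048 171.56519251  60.        ]
```

View pics/w6.png

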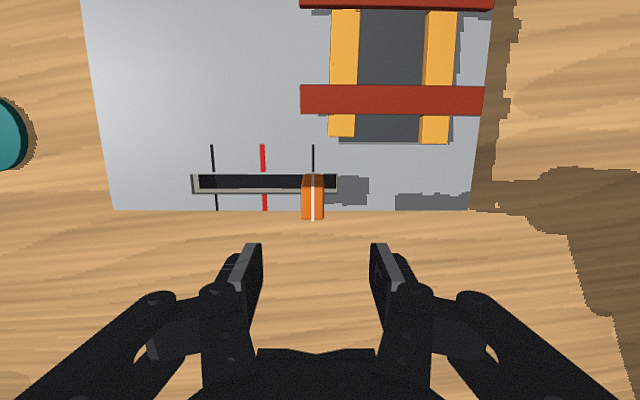

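Handle at (313,197), its white line at column 313 on the shut line; red mark at column 263.

Run:
```python
from h import *
p=capture("wrist")
for u,v,z in ((313,220,105),(313,190,105),(313,175,60),(312.5,175,60),(263,168,60),(264,199,60),(263.5,183,60),(313,183,60)): print(u,v,z,onz(p,(v,u),z)[:2])
print(plan([469.5,130,86],-6.1))
```

```text
313 220 105 [453.17985989 133.07586011]
313 190 105 [474.64437645 130.76688036]
313 175 60 [474.97836231 131.09423004]
312.5 175 60 [475.02067151 131.49639135]
263 168 60 [484.9437951  170.50519729]
264 199 60 [459.05282508 173.60045905]
263.5 183 60 [472.59252917 171.96311561]
313 183 60 [468.35302051 131.80645668]
0.0224 -0.0043 0.2624 0.0000 0.0001 0.0014
```

Call:
jog_arm(
  series="0.0173 -0.0071 0.05 0 0 0.001 0.2;0.0173 -0.0071 0.15 0 0 0.001 0.2;0.0173 -0.0071 0.23 0 0 0.001 0.2;0.0173 -0.0071 0.261 0 0 0.001 0.2;0.0173 -0.0071 0.261 0 0 0.001 0.2;0.0173 -0.0071 0.261 0 0 0.001 -1;0.0173 -0.0071 0.261 0 0 0.001 -1;0.0173 -0.0071 0.261 0 0 0.001 -1;0.0173 -0.0071 0.261 0 0 0.001 -1;0.0173 -0.0071 0.261 0 0 0.001 -1;0.0173 -0.0071 0.261 0 0 0.001 -1;0.0173 -0.0071 0.261 0 0 0.001 -1",
  grip_force=70,
)

```text
time_s: 19.85
eef_pos: [468.1, 131.0, 87.8]
ee_rot: [0.0, 0.999, -0.053, 0.001]
force: [-1.6, -3.8, 6.3]
grip_width: 0.179
grip_force: 68.3
```

Run:
```python
from h import *
s=sense();print(s["eef_pos"],yaw(),s["grip_width"],s["grip_force"],s["force"])
x=np.array(s["eef_pos"]);a=np.radians(-6.1);print(plan(x+[-40*np.sin(a),40*np.cos(a),0],-6.1))
```

```text
[468.08806707 130.96598268  87.79237437] (np.float64(-6.090360153416382), np.float64(-0.9999984680408602)) 0.17902621092467325 68.30997347831726 [-1.58308022 -3.81440595  6.32484958]
0.0000 -0.1000 -0.0001 0.0003 -0.0011 0.0001
```

Call:
jog_arm(
  series="0 -0.02 0 0 0 0 -1;0 -0.04 0 0 0 0 -1;0 -0.06 0 0 0 0 -1;0 -0.08 0 0 0 0 -1;0 -0.095 0 0 0 0 -1;0 -0.1 0 0 0 0 -1;0 -0.1 0 0 0 0 -1;0 -0.1 0 0 0 0 -1;0 -0.1 0 0 0 0 -1",
)

```text
time_s: 20.98
eef_pos: [472.2, 170.1, 87.8]
ee_rot: [0.001, 0.999, -0.053, 0.001]
force: [-3.3, -9.7, 6.4]
grip_width: 0.174
grip_force: 68.6
```

Run:
```python
from h import *
F=[]
for n in ("wrist","top","scene","top","top"):
    p=capture(n); s=sense();F.append(s["force"]); 
    if n=="wrist": cv2.imwrite("pics/w7.png",p["img"][:,:,::-1]);w=p
    if n=="scene": sc=p
tp=p
print(np.mean(F,0),s["eef_pos"],yaw(),s["grip_width"],s["grip_force"])
for l,z in (("slat_a",80),("base_a",70)):
  for r in regions_of(l,w)[:2]: print(l,r["confidence"],rect(w,r["region"],z))
c=cv2.resize(tp["img"][190:260,260:350],None,fx=4.4,fy=4.4,interpolation=2)[:,:,::-1]
d=cv2.resize(sc["img"][150:240,270:410],None,fx=2.8,fy=2.8,interpolation=2)[:,:,::-1]
m=cv2.resize(w["img"],(640,400))[100:300,100:500,::-1];m=cv2.resize(m,(560,280))
H=np.zeros((595,800,3),np.uint8);H[:d.shape[0],:d.shape[1]]=d;H[:c.shape[0],400:400+c.shape[1]]=c[:,:400];H[310:590,:560]=m;cv2.imwrite("pics/m.png",H)
```

```text
[-2.87523009 -9.19176581  7.31236737] [472.22836856 170.04396816  87.78432555] (np.float64(-6.085465337361665), np.float64(-0.9999978014515692)) 0.17829962619436152 68.60406517982483Traceback (most recent call last):
  File "<stdin>", line 10, in <module>
ValueError: only the last four pictures can be asked about
```

View pics/w7.png

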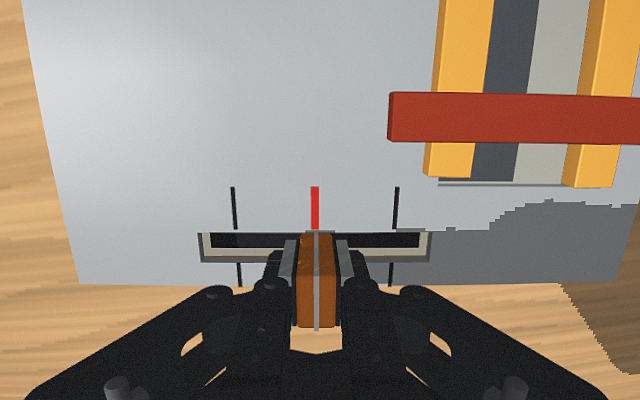

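The white line (column 316.5) is about 0.7 mm short of the red mark (column 315). Nudging it.

Call:
jog_arm(
  series="0 -0.002 0 0 0 0 -1;0 -0.002 0 0 0 0 -1;0 -0.002 0 0 0 0 -1;0 -0.002 0 0 0 0 -1",
)

```text
time_s: 21.72
eef_pos: [472.3, 170.8, 87.8]
ee_rot: [0.001, 0.999, -0.053, 0.001]
force: [-2.5, -9.3, 6.7]
grip_width: 0.177
grip_force: 68.6
```

Run:
```python
from h import *
p=capture("top");s=sense();print(s["eef_pos"],s["force"],s["grip_width"])
for l,z in (("slat_a",80),("base_a",70)):
  for r in regions_of(l,p)[:2]: print(l,r["confidence"],rect(p,r["region"],z))
```

```text
[472.31800102 170.79625099  87.77940612] [-3.49289949 -9.61441324  7.46834794] 0.17855726291716387
slat_a 0.84 [528.8  58.3 113.6  23.4  84.6]
slat_a 0.77 [598.2  60.  127.9  21.6  83.8]
base_a 0.49 [562.1  27.5  47.1  21.6   1.2]
base_a 0.48 [569.4  97.6  48.5  19.8  -7.4]
```

```bash
python3 -c "
from rig import finish_job
print(finish_job())"
```

```text
the job is handed in; nothing more can be done
None
```

The job is handed in at about 22 s: both rust-red slats lie flat across the ambers, centred to within about 2 mm by the cameras, and the gripper is still holding the shutter half open, within about 1 mm of the red mark.

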